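# Shim the rocking air sampler

## Robot

A 7-joint arm with a two-finger parallel gripper is mounted at the origin on the work surface. World frame = base frame: x ahead of the robot, y to its left, z up, the work surface at z = 0. Lengths are in m, angles in rad, forces in N, time in s.
With the tool pointing down it reaches from about 0.35 to 0.9 m from the base axis. Payload 19.9 kg.
Tool frame: the origin (TCP) lies between the finger pads; the fingertips stand 14 mm ahead of it and the grasp point (between the pads) lies 5 mm behind it (bot.tcp_to_tips is the x of the fingertips in the tool frame, in m); x points along the fingers, z is the direction in which the jaws open and shut, and the axes are right-handed (so a half turn about x gives the same grasp; the last joint's range is limited). The gripper opens to 94 mm and grips with 3 to 60 N. Pads are 16 mm wide; open, the fingers measure 119 mm over their backs; the gripper's body (75 mm by 177 mm) begins 78 mm behind the grasp point.
Start: joints at [1.077, 0.417, -0.01, 1.614, 0.005, 1.111, -0.053], TCP at [0.273, -0.562, 0.219] pointing down, gripper open.
Joint ranges: [-2.81, 2.81], [-0.39, 2.02], [-1.27, 1.25], [0.06, 2.57], [-1.19, 4.33], [0.19, 2], [-2.82, 2.82]. Speed limits (rad/s): [1.89, 1.89, 2.39, 2.39, 3.01, 3.01, 3.01].

## Interface

Orientations are given as a unit quaternion [x, y, z, w].
In Python, from rig import bot gives the robot as it stands.
- The arm moves only by the tool move_arm, never from a script. Its argument "targets" is a list of rows, each a list of 7 numbers: the finger opening in mm, from 0 to 94, then the shift along the tool's x, y, z normalised to -1 to 1, where 1 is 0.15 m, then the turn, a rotation vector about the tool's x, y, z normalised to -1 to 1, where 1 is 60 degrees. In form: [[claw, dx, dy, dz, rx, ry, rz], ...]. A call has 1 to 8 rows; each row is the pose to reach, as a shift and turn from the pose commanded when the call began, along the tool's axes at that moment; what a row does not reach only later rows make up. A row lasts 1/12 s, in which the tool goes at most 41.7 mm and 7.16 degrees, less where a joint would pass 70% of its speed; a pose out of reach is approached as far as the arm can. A call with a number of a shift or a turn outside -1 to 1 is refused whole. A call with a gripper value outside its range is refused whole. The fingers move at their own pace and stop on an object; "grip_force" is the grip in N (left out, the last holds). Time passes only in rows, so rows that repeat a pose let the fingers close. It gives the time, the measured TCP pose, the force and the opening at its end, in the units of the state.
- bot.get_obs(): the state, without advancing time (a new reading comes with each control period).
- bot.camera(name): name is "scene" or "side" or "wrist"; returns a dict with "frame" (384x512x3 uint8, red, green, blue), "K" (3x3 intrinsics, pixels), "R" (3x3) and "t" (3): a world point X has camera coordinates R X + t; the wrist camera has in their place "tool_from_camera" (4x4, takes a point from camera to tool coordinates, whose origin is the TCP and whose axes are the tool frame's). Camera axes: x right, y down, z forward; pixel columns grow to the right and rows downward; lengths in m; the calibration is good to about 2 mm. A picture is of the moment at which its call begins: read the wrist's pose just before it. There is no depth.
- bot.finish_job(): hands the job in, once; it reports no verdict.
The state is a dict: "time": time; "qpos": joint angles; "qd": joint speeds; "effort": joint torques, N m; "eef_pos": TCP position; "tcp_rot": TCP orientation; "wrist_force": force on the tool from outside, world axes, zero at the start; "ft_torque": the same for the moment, N m; "grip_width": finger opening in m.
Only numpy, scipy, OpenCV 4.12 (cv2) and the standard library are available. Lean on these libraries where they do the work, as an engineer would, in place of code of your own. Each camera call takes 0.05 s, during which the arm holds its last target. There are 200 camera calls.

## Task

The air sampler rocks because its front right foot is too short. Push the wooden wedge along the table, thin edge first, under that foot until the rocking stops and the sampler stands level, and leave the wedge there carrying the foot. Only push the wedge with the fingertips: do not lift it, do not touch the sampler or shove it out of its place, and leave the other things alone.

Things in the scene. Friction and masses are not known exactly. Their poses are not given: they have to be found in the camera images.
- sampler: White and grey air pump, 3 kg, loose. Case 118 (x) by 168 (y) mm, 50 to 160 mm above the table, handle up to 188 mm. Four legs reach out to ball feet of 18 mm radius at x = +-75, y = +-105 mm. Origin: amid the feet at table height; x to its back (display on its front, -x), y left, z up, vertical when level. At the start it leans 0.07 rad to the short foot, pivoting on the feet (-75, 105) and (75, -105).
- short_foot (a point): Centre of the short foot, a black rubber ball of 18 mm radius at (-75, -105) mm on the sampler, outside the case, 9 mm higher in its frame than the other feet: 18 mm above the table while it leans, 27 mm when level. It bears 2 to 6 N until level, up to 20 N if raised farther.
- shim: Loose hardwood wedge, 120 mm long (x), 48 mm wide (y), 60 g. Origin: centre of its flat underside. Thin edge at x = +60 mm, upright flat back at x = -60 mm, plain slope between. It starts right of the sampler, edge roughly towards the short foot. Friction (about 0.6) keeps it where left. Pushing takes 0.4 N when free, 3 to 9 N under the foot, 12 to 25 N once the sampler is level.
- dishes: Bystander: stack of clear culture dishes, 88 mm across, 60 mm high, loose. Origin: centre of its underside.
- meter: Bystander: grey hand-held meter lying flat, 62 mm (x) by 130 mm (y), 27 mm high, loose. Origin: centre of its underside.
- cassettes: Bystander: black tray of sample cassettes, 85 mm (x) by 130 mm (y), 33 mm high, loose. Origin: centre of its underside.
- far_foot (a point): Centre of the diagonally opposite foot, a ball of 18 mm radius at (75, 105) mm on the sampler. It hangs about 9 mm off the table at the start and comes down (centre at 18 mm) when the sampler is level: then the rocking stops.
- shim_edge (a point): Middle of the wedge's thin edge (1.5 mm high), on the underside; 50 to 130 mm from the centre of the short foot at the start, seen from above. The sampler is level when the centre of the short foot stands over a point 47 mm behind this edge.
- shim_back (a point): Middle of the lower rim of the wedge's upright flat back, 20 mm high and 48 mm wide: the face to push on.

How it is judged:
By the outcome, as a careful person would: the job done as asked, in the order asked, and still so for the second after the job is handed in, with the robot touching nothing.
It also fails if it takes over 42 s, if anything falls off the work surface, if the arm or the gripper's body presses on something with over 40 N, if the wrist force passes 120 N, or if a joint passes its speed limit or range.

## Working session

There is one attempt and no reset: what is moved stays moved. The work goes in short steps, Python scripts to look and compute and a tool call to move; the robot and the scene stay as the last step left them, time stands still between calls to the robot, and variables do not carry over. Pictures are saved under pics/ and viewed, about 8 in all and at most 12, crops included, and the job is handed in when it is done.

Besides the shell and the picture viewer there is one more tool, called after "Request:" as name(argument=value, ...) on one line, values as JSON. move_arm: Moves the arm, as the interface text tells. Its arguments: {"type":"object","properties":{"targets":{"type":"array","items":{"type":"array","items":{"type":"number"}}},"grip_force":{"type":"number"}},"required":["targets"]}

```bash
mkdir -p pics; ls; python3 - <<'E'
from rig import bot
import cv2,numpy as np
o=bot.get_obs();print(o)
for n in("scene","side","wrist"):
    c=bot.camera(n);cv2.imwrite(f"pics/{n}0.png",c["frame"][:,:,::-1])
    np.savez(f"{n}0.npz",**c)
    print(n,c["K"].tolist(),c.get("R"),c.get("t"),c.get("tool_from_camera"))
    if n!="wrist":print(-c["R"].T@c["t"])
a=[cv2.imread(f"pics/{n}0.png") for n in("scene","side")]
E
```

```text
pics
{'time': 0.0, 'qpos': array([ 1.07749086,  0.41797949, -0.01029061,  1.61415149,  0.00472152,
        1.11065405, -0.05299979]), 'qd': array([-2.24203992e-05,  9.42710187e-04,  1.69157612e-03, -1.57376222e-03,
        1.30820188e-03,  3.72814503e-04,  8.90272696e-04]), 'effort': array([-7.78009726e-04, -8.51265049e+01,  6.37975093e-01, -4.25983500e+01,
       -4.89873555e-02,  1.88822328e-02,  8.42127315e-05]), 'eef_pos': array([ 0.27270054, -0.56199551,  0.21883142]), 'tcp_rot': array([ 0.37548564,  0.59966037, -0.37511634,  0.59892045]), 'wrist_force': array([ 0.18256676,  0.17151615, -0.04514742]), 'ft_torque': array([-0.01791913,  0.08110263, -0.01347552]), 'grip_width': 0.09393814913759956}
scene [[394.7823955721729, 0.0, 253.11940002973128], [0.0, 394.7823955721729, 192.99857501710278], [0.0, 0.0, 1.0]] [[-0.00496409  0.99990971  0.0124875 ]
 [ 0.68937209  0.01246792 -0.72430012]
 [-0.72439042  0.00501304 -0.68937174]] [-0.05740878 -0.35145828  1.5210141 ] None
[1.34380858 0.05416065 0.79469975]
side [[375.7963253580272, 0.0, 257.2641400018638], [0.0, 375.7963253580272, 191.11574654652512], [0.0, 0.0, 1.0]] [[-0.80177707 -0.59761404  0.00331504]
 [-0.42191194  0.56210383 -0.71135758]
 [ 0.42325387 -0.57174885 -0.70282246]] [0.4652902  0.23685055 0.68558515] None
[0.18281252 0.53691187 0.64878761]
wrist [[286.9426693228679, 0.0, 257.2081551955947], [0.0, 286.9426693228679, 189.21360385283], [0.0, 0.0, 1.0]] None None [[ 1.90804620e-04 -2.57311210e-01  9.66328570e-01 -1.65011188e-01]
 [-7.79473280e-05 -9.66328588e-01 -2.57311199e-01  7.57848646e-02]
 [ 9.99999979e-01 -2.62265645e-05 -2.04436680e-04  3.47277738e-04]
 [ 0.00000000e+00  0.00000000e+00  0.00000000e+00  1.00000000e+00]]
```

View pics/scene0.png

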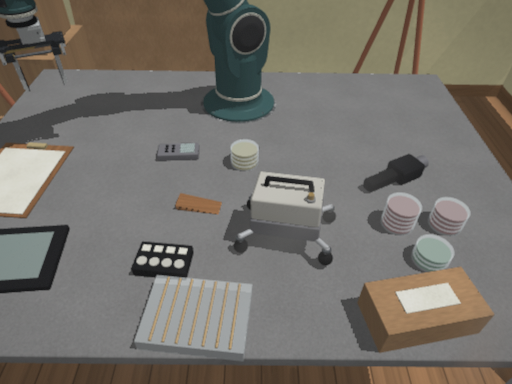

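View pics/side0.png

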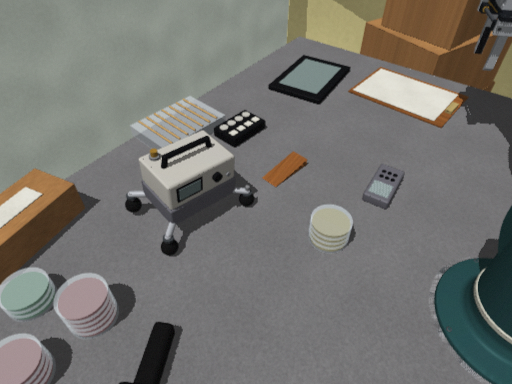

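View pics/wrist0.png

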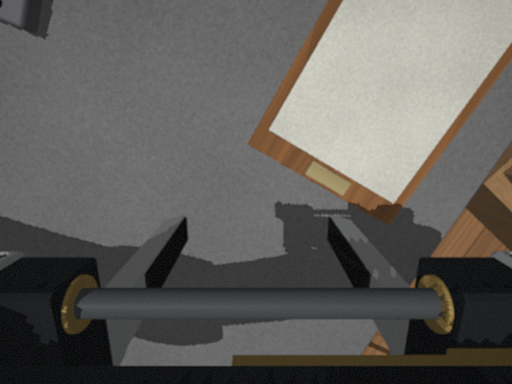

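Scene: wedge at (199,204), short foot at about (250,203), sampler at (290,205), dishes (245,155), cassettes (163,260), meter (178,151). Side: short foot at (247,198), wedge (286,169). The display faces the robot.

```bash
cat > h.py <<'E'
import numpy as np,cv2
from scipy.spatial.transform import Rotation as Ro
def load(n): return dict(np.load(n+".npz"))
def pose(c,o=None):
    if "R" in c: return c["R"].T,-c["R"].T@c["t"]
    T=c["tool_from_camera"];A=Ro.from_quat(o["tcp_rot"]).as_matrix()
    return A@T[:3,:3],A@T[:3,3]+o["eef_pos"]
def ray(c,uv,o=None):
    R,p=pose(c,o);d=R@np.linalg.inv(c["K"])@[uv[0],uv[1],1];return p,d/np.linalg.norm(d)
def plane(c,uv,z=0,o=None):
    p,d=ray(c,uv,o);return p+d*(z-p[2])/d[2]
def tri(*rs):
    A=sum(np.eye(3)-np.outer(d,d) for p,d in rs);b=sum((np.eye(3)-np.outer(d,d))@p for p,d in rs);return np.linalg.solve(A,b)
def proj(c,X,o=None):
    R,p=pose(c,o);v=c["K"]@(R.T@(np.asarray(X)-p));return v[:2]/v[2]
def wood(f):
    h=cv2.cvtColor(f,cv2.COLOR_RGB2HSV);return cv2.inRange(h,(3,110,50),(18,255,255))
E
python3 - <<'E'
from h import *
S,D=load("scene0"),load("side0")
for n,c,b in(("scene",S,(165,180,235,225)),("side",D,(255,140,320,195))):
    m=wood(c["frame"])[b[1]:b[3],b[0]:b[2]];ct=max(cv2.findContours(m,0,1)[0],key=cv2.contourArea)
    ap=cv2.approxPolyDP(ct,2.0,True)[:,0]+[b[0],b[1]]
    print(n,cv2.contourArea(ct));
    for u in ap: print(u,plane(c,u,0).round(3))
# rough foot
for a in((250,203),):
  print("foot side@18",plane(D,(247,198),.018),"scene",plane(S,a,.018))
print("other feet", plane(D,(170,246),.018),plane(D,(135,203),.018),plane(S,(241,244),.018),plane(S,(326,257),.018))
a=cv2.resize(S["frame"][160:280,160:350],None,fx=4,fy=4,interpolation=2)
b=cv2.resize(D["frame"][130:260,120:320],None,fx=4,fy=4,interpolation=2)
cv2.imwrite("pics/a1.png",a[:,:,::-1]);cv2.imwrite("pics/b1.png",b[:,:,::-1])
E
```

```text
scene 534.5
[176 203] [ 0.554 -0.158  0.   ]
[180 209] [ 0.577 -0.144  0.   ]
[217 213] [ 0.591 -0.04   0.   ]
[220 204] [ 0.556 -0.034  0.   ]
[180 194] [ 0.517 -0.152 -0.   ]
side 665.5
[306 159] [ 0.542 -0.168  0.   ]
[292 152] [ 0.589 -0.171  0.   ]
[263 178] [ 0.59  -0.038  0.   ]
[276 186] [ 0.547 -0.033  0.   ]
[303 166] [ 0.533 -0.139  0.   ]
foot side@18 [0.56820766 0.05662238 0.018     ] scene [0.56813286 0.05133841 0.018     ]
other feet [0.61075345 0.26281118 0.018     ] [0.76529204 0.22469425 0.018     ] [0.71400309 0.03029188 0.018     ] [0.7514549  0.23916859 0.018     ]
```

View pics/b1.png

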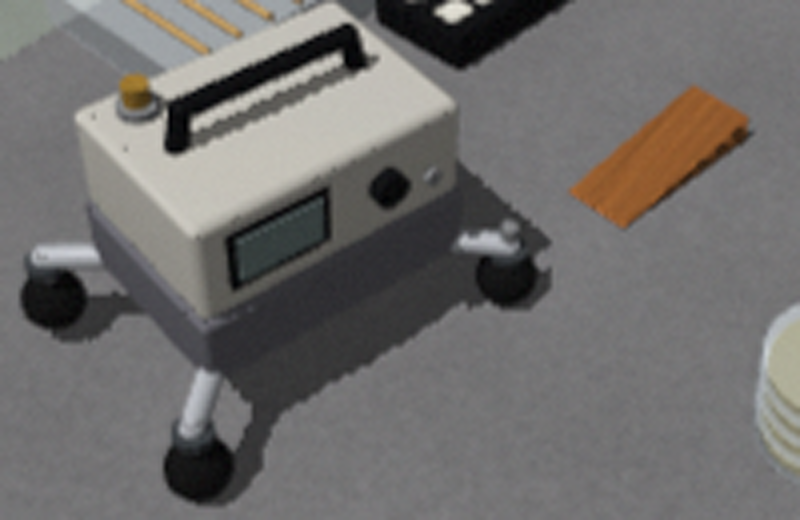

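View pics/a1.png

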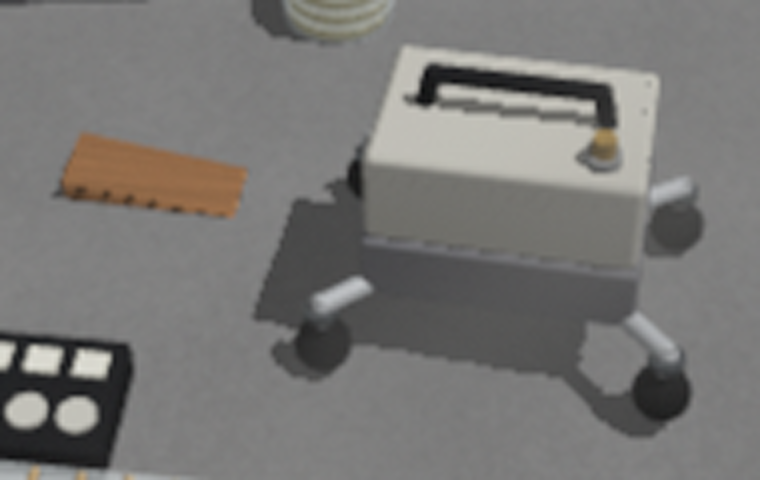

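Side crop: wedge's thin edge runs from (571,192) to (626,229) and its back top rim from (690,86) to (750,120). The short foot is centred at (505,275). Scene crop: the foot is half hidden at (355,175), and the wedge's edge runs (246,168) to (234,216).

```bash
python3 - <<'E'
from h import *
from rig import bot
S,D=load("scene0"),load("side0")
d=lambda u,v,z:plane(D,(120+u/4-.5+.125,130+v/4-.5+.125),z)
s=lambda u,v,z:plane(S,(160+u/4-.4,160+v/4-.4),z)
e=[d(571,192,.0015),d(626,229,.0015),s(234,216,.0015),s(246,168,.0015)]
b=[d(690,86,.02),d(750,120,.02),s(64,190,.02),s(84,134,.02)]
print(np.round(e,3),np.round(b,3))
E=(sum(e)/4);B=sum(b)/4;print("edge",E,"back",B,np.linalg.norm((E-B)[:2]),np.degrees(np.arctan2(*(E-B)[[1,0]])))
f=d(505,275,.018);F=f;print("foot",f, "line to foot", np.degrees(np.arctan2(*(f-B)[[1,0]])))
for h in(86,90):
    a=np.radians(h);u=np.array([np.cos(a),np.sin(a),0]);x=np.array([0,0,-1.]);y=-u;z=np.cross(x,y)
    R=np.c_[x,y,z];o=bot.get_obs();R0=Ro.from_quat(o["tcp_rot"])
    print(h,(R0.inv()*Ro.from_matrix(R)).as_rotvec(degrees=True),R0.as_matrix().round(3).tolist())
E
```

```text
[[ 0.591 -0.037  0.001]
 [ 0.544 -0.03   0.001]
 [ 0.595 -0.036  0.001]
 [ 0.547 -0.031  0.001]] [[ 0.578 -0.152  0.02 ]
 [ 0.527 -0.146  0.02 ]
 [ 0.59  -0.152  0.02 ]
 [ 0.534 -0.146  0.02 ]]
edge [ 0.56938092 -0.03340222  0.0015    ] back [ 0.55715286 -0.14901881  0.02      ] 0.11626144015225098 83.96262054691442
foot [0.56956265 0.05917312 0.018     ] line to foot 86.58878275897167
86 [ 1.19887878e+02 -2.80877025e-02  6.17523167e-02] [[-0.001, 0.9, 0.437], [0.001, 0.437, -0.9], [-1.0, -0.0, -0.001]]
90 [ 1.15887878e+02 -2.98379995e-02  5.99553867e-02] [[-0.001, 0.9, 0.437], [0.001, 0.437, -0.9], [-1.0, -0.0, -0.001]]
```

Request:
move_arm(targets=[[20,0,1,-0.48,0,0,0],[20,0,1,-0.48,0,0,0],[20,0,1,-0.48,0,0,0],[20,0,1,-0.48,0,0,0],[20,0,1,-0.48,0,0,0]], grip_force=20)

```text
time: 0.57
eef_pos: [0.382, -0.4253, 0.2195]
tcp_rot: [0.374, 0.601, -0.372, 0.601]
wrist_force: [0.8, 0.6, -0.4]
grip_width: 0.064
```

```bash
cat >> h.py <<'E'
def goal(p,head,tilt):
    a,t=np.radians([head,tilt]);u=np.array([np.cos(a),np.sin(a),0]);k=np.array([0,0,1.])
    x=np.sin(t)*u-np.cos(t)*k;y=np.cos(t)*u+np.sin(t)*k
    return np.array(p,float),np.c_[x,y,np.cross(x,y)]
def row(o,p,head,tilt):
    p,R=goal(p,head,tilt);R0=Ro.from_quat(o["tcp_rot"]).as_matrix()
    print("pos",o["eef_pos"].round(4),"F",o["wrist_force"].round(2),"t",o["time"],"w",o["grip_width"])
    print("row",(R0.T@(p-o["eef_pos"])/.15).round(3),(Ro.from_matrix(R0.T@R).as_rotvec(degrees=True)/60).round(3))
E
python3 -c "
from h import *;from rig import bot
row(bot.get_obs(),(.553,-.22,.2),86.6,20)"
```

```text
pos [ 0.382  -0.4253  0.2195] F [ 0.8   0.59 -0.36] t 0.5667 w 0.06403489412338513
row [ 0.135  1.629 -0.719] [-0.992  0.175  0.299]
```

Request:
move_arm(targets=[[20,0.1,0.9,-0.4,-0.9,0.17,0.3],[20,0.1,0.9,-0.4,-0.9,0.17,0.3],[20,0.1,0.9,-0.4,-0.9,0.17,0.3],[20,0.1,0.9,-0.4,-0.9,0.17,0.3],[20,0.1,0.9,-0.4,-0.9,0.17,0.3],[20,0.1,0.9,-0.4,-0.9,0.17,0.3],[20,0.1,0.9,-0.4,-0.9,0.17,0.3],[20,0.1,0.9,-0.4,-0.9,0.17,0.3]])

```text
time: 1.23
eef_pos: [0.4714, -0.3192, 0.2044]
tcp_rot: [0.181, 0.688, 0.063, 0.699]
wrist_force: [0.2, 0.2, -1.1]
grip_width: 0.0203
```

```bash
python3 -c "
from h import *;from rig import bot
row(bot.get_obs(),(.553,-.22,.15),86.6,20)"
```

```text
pos [ 0.4714 -0.3192  0.2044] F [ 0.23  0.16 -1.15] t 1.2333 w 0.02028606527453801
row [0.588 0.578 0.431] [-0.102  0.023  0.001]
```

Request:
move_arm(targets=[[20,0.59,0.58,0.43,-0.1,0.02,0],[20,0.59,0.58,0.43,-0.1,0.02,0],[20,0.59,0.58,0.43,-0.1,0.02,0],[20,0.59,0.58,0.43,-0.1,0.02,0],[20,0.59,0.58,0.43,-0.1,0.02,0],[20,0.59,0.58,0.43,-0.1,0.02,0],[20,0.59,0.58,0.43,-0.1,0.02,0]])

```text
time: 1.82
eef_pos: [0.5532, -0.2212, 0.1497]
tcp_rot: [0.145, 0.692, 0.097, 0.701]
wrist_force: [-0.0, -0.2, 0.2]
grip_width: 0.0197
```

```bash
cat > shot.py <<'E'
from h import *;from rig import bot;import sys,pickle
n=sys.argv[1];o=bot.get_obs();c=bot.camera("wrist");pickle.dump((o,c),open(n+".pkl","wb"))
cv2.imwrite(f"pics/{n}.png",c["frame"][:,:,::-1])
print(o["eef_pos"],o["time"],o["wrist_force"])
E
python3 shot.py w1; python3 -c "
from h import *;from rig import bot
row(bot.get_obs(),(.553,-.22,.025),86.6,20)"
```

```text
[ 0.55315563 -0.22119317  0.14970882] 1.8167 [-0.02865083 -0.1912522   0.16891344]
pos [ 0.5531 -0.2215  0.1499] F [ 0.29 -0.56  0.17] t 1.8667 w 0.019761945197726692
row [ 0.787 -0.272 -0.002] [-0.008  0.004  0.005]
```

View pics/w1.png

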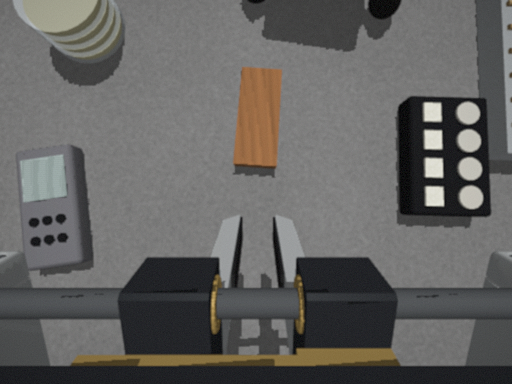

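Wrist view: wedge edge (243,67)–(282,70), back (234,164)–(275,167). The short foot's lower rim is at about (257,3). The fingers are centred just behind the wedge.

```bash
cat > wedge.py <<'E'
from h import *;import sys,pickle
o,c=pickle.load(open(sys.argv[1]+".pkl","rb"))
m=wood(c["frame"]);m[230:]=0
ct=max(cv2.findContours(m,0,1)[0],key=cv2.contourArea)
r=cv2.boxPoints(cv2.minAreaRect(ct));ap=cv2.approxPolyDP(ct,3,True)[:,0]
print("poly",ap.tolist())
q=[min(ap.tolist(),key=lambda p:sx*p[0]+sy*p[1]) for sx,sy in((.5,1),(-.5,1),(.5,-1),(-.5,-1))]
P=[plane(c,q[i],.0015 if i<2 else .02,o) for i in range(4)]
P2=[plane(c,q[i],0,o) for i in(2,3)]
print(q,np.round(P,4).tolist(),"back z0",np.round(P2,4).tolist())
E=(P[0]+P[1])/2;B=(P[2]+P[3])/2;v=(E-B)[:2];h=np.degrees(np.arctan2(v[1],v[0]))
F=np.array([.5696,.0592]);u=v/np.linalg.norm(v);w=F-E[:2]
print("edge",E.round(4),"back",B.round(4),"len",np.linalg.norm(v),"head",h,"foot ahead",w@u,"lateral left",u[0]*w[1]-u[1]*w[0])
print("foot px",proj(c,[*F,.018],o),"line B->foot",np.degrees(np.arctan2(*(F-B[:2])[::-1])))
E
python3 wedge.py w1
python3 -c "
from h import *;import pickle
o,c=pickle.load(open('w1.pkl','rb'))
g=c['frame'].max(2);print((g[:14,240:275]<22).astype(int).tolist()[::2])
print(plane(c,(257,3),.009,o))"
```

```text
poly [[243, 67], [234, 163], [274, 167], [280, 70]]
[[243, 67], [280, 70], [234, 163], [274, 167]] [[0.5504, -0.0317, 0.0015], [0.5941, -0.0384, 0.0015], [0.5338, -0.1499, 0.02], [0.5771, -0.1573, 0.02]] back z0 [[0.5324, -0.1463, 0.0], [0.5785, -0.1542, 0.0]]
edge [ 0.5723 -0.0351  0.0015] back [ 0.5555 -0.1536  0.02  ] len 0.11975594410155135 head 81.9390953508937 foot ahead 0.09296332706992623 lateral left 0.01585151823351553
foot px [253.76254734 -16.22784728] line B->foot 86.20081334941483
[[0, 0, 0, 0, 0, 0, 0, 0, 0, 1, 1, 1, 1, 1, 1, 1, 1, 1, 1, 1, 1, 1, 1, 0, 0, 0, 0, 0, 0, 0, 0, 0, 0, 0, 0], [0, 0, 0, 0, 0, 0, 0, 0, 0, 0, 0, 0, 0, 0, 1, 1, 1, 1, 0, 0, 0, 0, 0, 0, 0, 0, 0, 0, 0, 0, 0, 0, 0, 0, 0], [0, 0, 0, 0, 0, 0, 0, 0, 0, 0, 0, 0, 0, 0, 0, 0, 0, 0, 0, 0, 0, 0, 0, 0, 0, 0, 0, 0, 0, 0, 0, 0, 0, 0, 0], [0, 0, 0, 0, 0, 0, 0, 0, 0, 0, 0, 0, 0, 0, 0, 0, 0, 0, 0, 0, 0, 0, 0, 0, 0, 0, 0, 0, 0, 0, 0, 0, 0, 0, 0], [0, 0, 0, 0, 0, 0, 0, 0, 0, 0, 0, 0, 0, 0, 0, 0, 0, 0, 0, 0, 0, 0, 0, 0, 0, 0, 0, 0, 0, 0, 0, 0, 0, 0, 0], [0, 0, 0, 0, 0, 0, 0, 0, 0, 0, 0, 0, 0, 0, 0, 0, 0, 0, 0, 0, 0, 0, 0, 0, 0, 0, 0, 0, 0, 0, 0, 0, 0, 0, 0], [0, 0, 0, 0, 0, 0, 0, 0, 0, 0, 0, 0, 0, 0, 0, 0, 0, 0, 0, 0, 0, 0, 0, 0, 0, 0, 0, 0, 0, 0, 0, 0, 0, 0, 0]]
[0.57220208 0.04223019 0.009     ]
```

```bash
python3 -c "
from h import *;from rig import bot
row(bot.get_obs(),(.559,-.205,.02),87.4,20)"
```

```text
pos [ 0.5531 -0.2215  0.1499] F [ 0.29 -0.56  0.17] t 1.8667 w 0.019761945197726692
row [ 0.853 -0.187  0.031] [-0.021  0.009  0.005]
```

Request:
move_arm(targets=[[20,0.3,-0.06,0.03,-0.02,0.01,0.005],[20,0.58,-0.12,0.03,-0.02,0.01,0.005],[20,0.75,-0.16,0.03,-0.02,0.01,0.005],[20,0.853,-0.187,0.03,-0.02,0.01,0.005],[20,0.853,-0.187,0.03,-0.02,0.01,0.005],[20,0.853,-0.187,0.03,-0.02,0.01,0.005]])

```text
time: 2.37
eef_pos: [0.5588, -0.2045, 0.0193]
tcp_rot: [0.139, 0.694, 0.107, 0.698]
wrist_force: [0.1, -0.2, -0.4]
grip_width: 0.0201
```

```bash
python3 -c "
from h import *;from rig import bot
o=bot.get_obs()
row(o,(.559,-.205,.02),87.4,20)
row(o,(.5635,-.103,.02),87.4,20)"
```

```text
pos [ 0.5588 -0.2045  0.0193] F [ 0.06 -0.24 -0.37] t 2.3667 w 0.020114399668210034
row [-0.005 -0.001  0.002] [-0.001 -0.002 -0.001]
pos [ 0.5588 -0.2045  0.0193] F [ 0.06 -0.24 -0.37] t 2.3667 w 0.020114399668210034
row [0.228 0.638 0.001] [-0.001 -0.002 -0.001]
```

Request:
move_arm(targets=[[20,0.04,0.11,0,0,0,0],[20,0.07,0.19,0,0,0,0],[20,0.09,0.25,0,0,0,0],[20,0.105,0.3,0,0,0,0],[20,0.125,0.35,0,0,0,0],[20,0.14,0.4,0,0,0,0],[20,0.155,0.44,0,0,0,0],[20,0.17,0.48,0,0,0,0]])

```text
time: 3.03
eef_pos: [0.5628, -0.1266, 0.0205]
tcp_rot: [0.139, 0.694, 0.108, 0.698]
wrist_force: [-1.1, -0.9, 0.8]
grip_width: 0.02
```

```bash
python3 shot.py w2; python3 wedge.py w2; python3 -c "
from h import *;from rig import bot
row(bot.get_obs(),(.5635,-.103,.02),87.4,20)"
```

```text
[ 0.56278736 -0.12661606  0.02051678] 3.0333 [-1.10691867 -0.90002817  0.8217473 ]
poly [[215, 52], [209, 214], [283, 214], [279, 52]]
[[215, 52], [279, 52], [209, 214], [283, 214]] [[0.539, 0.0069, 0.0015], [0.5857, 0.0047, 0.0015], [0.5343, -0.111, 0.02], [0.5808, -0.113, 0.02]] back z0 [[0.5309, -0.1107, 0.0], [0.5825, -0.113, 0.0]]
edge [0.5623 0.0058 0.0015] back [ 0.5576 -0.112   0.02  ] len 0.11791575236274766 head 87.68619866569038 foot ahead 0.05363527906054515 lateral left -0.0051164594108058315
foot px [253.45835017 -35.68135915] line B->foot 85.97787518025564
pos [ 0.5628 -0.1251  0.0206] F [0.18 1.2  1.01] t 3.0833 w 0.019764739747007997
row [ 0.054  0.137 -0.002] [ 0.002 -0.002 -0.002]
```

View pics/w2.png

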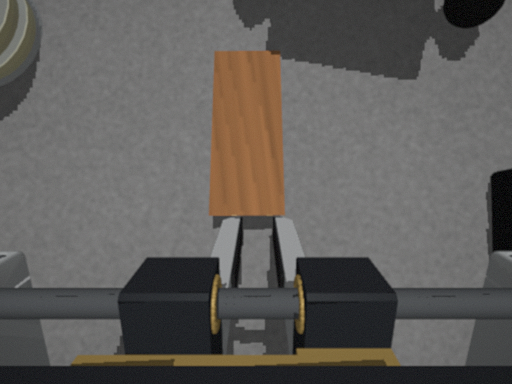

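Wrist view: the wedge is now flush with both fingers, edge row 52 (cols 215–281), and sits about 6 mm left of the line to the foot. I'll back off, re-centre, and push at a heading of 84.5°.

```bash
python3 -c "
from h import *;from rig import bot
o=bot.get_obs()
row(o,(.5555,-.138,.02),84.5,20)
o['eef_pos'],R=goal((.5555,-.138,.02),84.5,20);o['tcp_rot']=Ro.from_matrix(R).as_quat()
row(o,(.557,-.0876,.02),84.5,20)
row(o,(.563,-.026,.02),84.5,20)
"
```

```text
pos [ 0.5628 -0.1251  0.0206] F [0.18 1.2  1.01] t 3.0833 w 0.019764739747007997
row [-0.026 -0.084 -0.045] [ 0.047 -0.019 -0.002]
pos [ 0.5555 -0.138   0.02  ] F [0.18 1.2  1.01] t 3.0833 w 0.019764739747007997
row [ 0.115  0.315 -0.022] [-0. -0. -0.]
pos [ 0.5555 -0.138   0.02  ] F [0.18 1.2  1.01] t 3.0833 w 0.019764739747007997
row [ 0.256  0.703 -0.022] [-0. -0. -0.]
```

Request:
move_arm(targets=[[20,-0.026,-0.084,0,0,0,0],[20,-0.026,-0.084,-0.045,0.047,-0.019,0],[20,-0.026,-0.084,-0.045,0.047,-0.019,0],[20,-0.026,-0.084,-0.045,0.047,-0.019,0]])

```text
time: 3.42
eef_pos: [0.5551, -0.1408, 0.0197]
tcp_rot: [0.157, 0.69, 0.089, 0.701]
wrist_force: [1.0, 0.2, 0.2]
grip_width: 0.0198
```

Request:
move_arm(targets=[[20,0.02,0.06,0,0,0,0],[20,0.035,0.1,-0.005,0,0,0],[20,0.05,0.14,-0.01,0,0,0],[20,0.065,0.18,-0.01,0,0,0],[20,0.08,0.22,-0.015,0,0,0],[20,0.095,0.26,-0.015,0,0,0],[20,0.105,0.29,-0.02,0,0,0],[20,0.115,0.315,-0.022,0,0,0]])

```text
time: 4.08
eef_pos: [0.557, -0.0888, 0.0199]
tcp_rot: [0.157, 0.69, 0.09, 0.701]
wrist_force: [-0.0, -0.4, -0.1]
grip_width: 0.02
```

```bash
python3 shot.py w3; python3 wedge.py w3; python3 -c "
from h import *;from rig import bot
row(bot.get_obs(),(.563,-.026,.02),84.5,20)
for n in('scene','side'):
    c=bot.camera(n);np.savez(n+'3.npz',**c)
c=load('side3')
a=cv2.resize(c['frame'][130:240,180:320],None,fx=5,fy=5,interpolation=2)
cv2.imwrite('pics/s3.png',a[:,:,::-1])"
```

```text
[ 0.55699388 -0.08879802  0.01987644] 4.0833 [-0.00357646 -0.37859419 -0.13318954]
poly [[224, 51], [218, 214], [292, 214], [287, 51]]
[[224, 51], [287, 51], [218, 214], [292, 214]] [[0.5469, 0.0455, 0.0015], [0.5925, 0.0411, 0.0015], [0.5351, -0.0722, 0.02], [0.5812, -0.0767, 0.02]] back z0 [[0.5324, -0.0718, 0.0], [0.5836, -0.0768, 0.0]]
edge [0.5697 0.0433 0.0015] back [ 0.5582 -0.0744  0.02  ] len 0.11830721661851927 head 84.39935684666678 foot ahead 0.015789354123804077 lateral left 0.0016688977246780657
foot px [252.90582154  14.82159911] line B->foot 85.11239416807318
pos [ 0.557  -0.0881  0.0199] F [ 0.76 -0.04  0.91] t 4.1333 w 0.019860703456314438
row [0.142 0.391 0.   ] [-0.    -0.    -0.002]
```

View pics/s3.png

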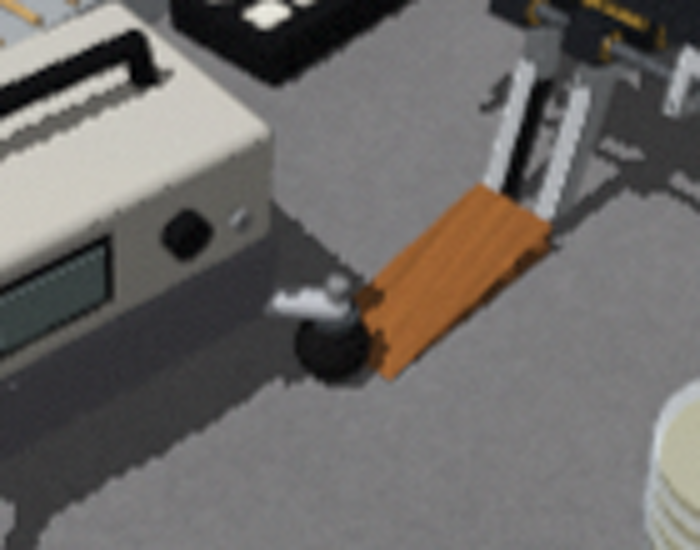

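Side crop: the thin edge is right in front of the foot (332,345), wedge centred on it to about 2 mm, fingers flush. I'll push on slowly and watch the force.

Request:
move_arm(targets=[[20,0.011,0.031,0,0,0,0],[20,0.023,0.063,0,0,0,0],[20,0.034,0.094,0,0,0,0],[20,0.046,0.125,0,0,0,0],[20,0.057,0.157,0,0,0,0],[20,0.068,0.188,0,0,0,0],[20,0.08,0.219,0,0,0,0],[20,0.091,0.25,0,0,0,0]])

```text
time: 4.9
eef_pos: [0.5608, -0.0492, 0.0198]
tcp_rot: [0.157, 0.69, 0.089, 0.701]
wrist_force: [-0.5, -3.7, -0.6]
grip_width: 0.0197
```

```bash
python3 shot.py w4; python3 wedge.py w4; python3 -c "
from h import *;from rig import bot
row(bot.get_obs(),(.563,-.026,.02),84.5,20)"
```

```text
[ 0.56084477 -0.0492433   0.01982382] 4.9 [-0.50243855 -3.65056072 -0.60577821]
poly [[223, 51], [217, 214], [291, 214], [286, 51], [281, 51], [285, 61], [282, 82], [272, 93], [261, 97], [246, 95], [236, 87], [230, 73], [234, 52]]
[[223, 51], [286, 51], [217, 214], [291, 214]] [[0.5501, 0.0851, 0.0015], [0.5957, 0.0807, 0.0015], [0.5383, -0.0326, 0.02], [0.5845, -0.037, 0.02]] back z0 [[0.5356, -0.0322, 0.0], [0.5868, -0.0372, 0.0]]
edge [0.5729 0.0829 0.0015] back [ 0.5614 -0.0348  0.02  ] len 0.11827575574768828 head 84.42770329254144 foot ahead -0.023920313016999453 lateral left 0.0009736380606085631
foot px [252.73653226  71.16565837] line B->foot 85.0189078927373
pos [ 0.5609 -0.048   0.02  ] F [-0.71 -1.4  -0.18] t 4.95 w 0.020088622286447873
row [0.05  0.139 0.   ] [-0.    -0.    -0.002]
```

View pics/w4.png

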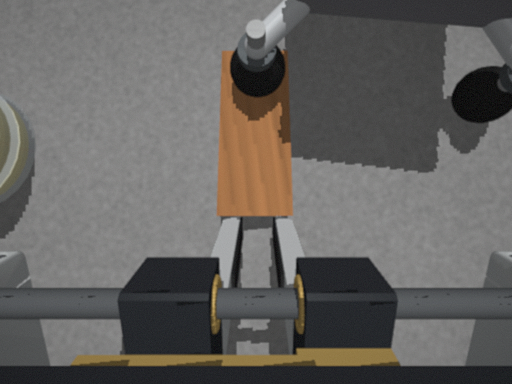

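Wrist view: the foot (centre about (258,69), radius 28 px) is on the wedge, nearly centred sideways. The force is about 4 N.

```bash
cat > foot.py <<'E'
from h import *;import pickle,sys
n,u,v,z=sys.argv[1],*map(float,sys.argv[2:5]);o,c=pickle.load(open(n+'.pkl','rb'))
p=plane(c,(u,v),z,o);a=np.radians(84.4);d=np.array([np.cos(a),np.sin(a)])
w=(p[:2]-o['eef_pos'][:2]);print('foot',p.round(4),'ahead of back',w@d-.0123,'(goal .073) lateral left of tcp',d[0]*w[1]-d[1]*w[0])
E
python3 foot.py w4 258 69 .0234
```

```text
foot [0.5729 0.0575 0.0234] ahead of back 0.09511742320218863 (goal .073) lateral left of tcp -0.0016108605934831311
```

Request:
move_arm(targets=[[20,0.005,0.013,0,0,0,0],[20,0.01,0.027,0,0,0,0],[20,0.015,0.04,0,0,0,0],[20,0.02,0.053,0,0,0,0],[20,0.025,0.067,0,0,0,0],[20,0.03,0.08,0,0,0,0],[20,0.034,0.094,0,0,0,0],[20,0.038,0.105,0,0,0,0]])

```text
time: 5.62
eef_pos: [0.5624, -0.0328, 0.0199]
tcp_rot: [0.157, 0.69, 0.089, 0.701]
wrist_force: [-0.1, -1.7, -0.5]
grip_width: 0.0199
```

Request:
move_arm(targets=[[20,0.0023,0.0063,0,0,0,0],[20,0.0046,0.0125,0,0,0,0]])

```text
time: 5.78
eef_pos: [0.5627, -0.031, 0.0199]
tcp_rot: [0.157, 0.69, 0.089, 0.701]
wrist_force: [-0.5, -1.6, -1.0]
grip_width: 0.0195
```

```bash
python3 shot.py w5; python3 - <<'E'
from h import *;from rig import bot
S=bot.camera('side');C=bot.camera('scene')
np.savez('side5.npz',**S);np.savez('scene5.npz',**C)
w=cv2.imread('pics/w5.png')[20:230,190:330]
s=cv2.resize(S['frame'][115:265,110:330][:,:,::-1],None,fx=3,fy=3,interpolation=2)
w=cv2.resize(w,(300,450),interpolation=2)
W=cv2.resize(C['frame'][165:275,230:350][:,:,::-1],(0,0),fx=3,fy=3)
cv2.imwrite('pics/c5.png',np.hstack([s[:, 160:],w]))
print(bot.get_obs()['eef_pos'])
E
```

```text
[ 0.56266166 -0.03101546  0.0198944 ] 5.7833 [-0.52702168 -1.58102811 -0.96397722]
[ 0.56265086 -0.03101695  0.01992028]
```

View pics/w5.png

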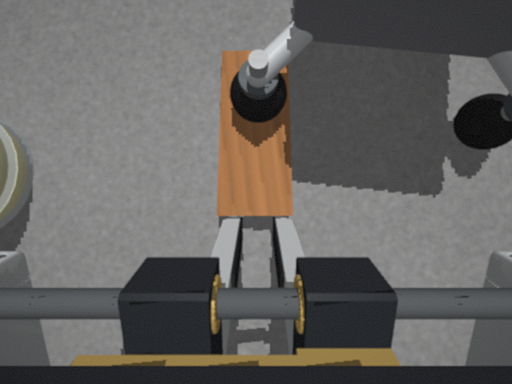

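Wrist view: foot centre about (259,93), wedge back row 214. It's still rising with only a small force.

```bash
python3 foot.py w5 259 93 .026; python3 - <<'E'
from h import *
# far foot & case motion between side0/side5 and scene0/scene5: dark blob of far foot in side view
for n in('0','3','5'):
    for cam,b in(('side',(122,190,150,216)),('scene',(315,240,340,268))):
        c=load(cam+n) if True else 0
        f=c['frame'][b[1]:b[3],b[0]:b[2]];m=(f.max(2)<35).astype(np.uint8)
        N,l,s,ce=cv2.connectedComponentsWithStats(m);i=1+s[1:,4].argmax();print(n,cam,s[i],(ce[i]+b[:2]).round(2))
S=load('scene0');D=load('side0')
E
```

```text
foot [0.5737 0.0586 0.026 ] ahead of back 0.07800157685866778 (goal .073) lateral left of tcp -0.002247316573145452
0 side [  4   8  16  14 168] [133.35 204.78]
0 scene [ 6 22  6  3  8] [323.62 263.  ]
3 side [  4   8  16  14 164] [133.46 204.84]Traceback (most recent call last):
  File "<stdin>", line 7, in <module>
ValueError: attempt to get argmax of an empty sequence
```

Request:
move_arm(targets=[[20,0.0023,0.0063,0,0,0,0],[20,0.0046,0.0125,0,0,0,0],[20,0.0068,0.0188,0,0,0,0]])

```text
time: 6.18
eef_pos: [0.563, -0.0286, 0.0198]
tcp_rot: [0.157, 0.689, 0.089, 0.701]
wrist_force: [-1.2, -5.7, -1.2]
grip_width: 0.0199
```

```bash
python3 - <<'E'
from h import *;from rig import bot
o=bot.get_obs();print(o['eef_pos'],o['wrist_force'])
np.savez('side6.npz',**bot.camera('side'))
for n in('0','3','5','6'):
    f=load('side'+n)['frame'][185:220,115:155];m=(f.max(2)<35).astype(np.uint8)
    N,l,s,ce=cv2.connectedComponentsWithStats(m);i=1+s[1:,4].argmax();print(n,s[i],(ce[i]+[115,185]).round(2))
D=load('side0');a=proj(D,(.76,.235,.027));b=proj(D,(.76,.235,.018));print(a,b)
E
```

```text
[ 0.56298308 -0.02856859  0.01984645] [-1.24237729 -5.71442279 -1.19778831]
0 [ 11  13  16  14 168] [133.35 204.78]
3 [ 11  13  16  14 164] [133.46 204.84]
5 [ 11  15  16  15 165] [133.7  207.19]
6 [ 11  15  16  15 164] [133.7  207.23]
[132.0999767  203.91566643] [133.0072769  206.61834055]
```

Request:
move_arm(targets=[[20,0.0023,0.0063,0,0,0,0],[20,0.0035,0.01,0,0,0,0]])

```text
time: 6.4
eef_pos: [0.5631, -0.0274, 0.0198]
tcp_rot: [0.157, 0.689, 0.089, 0.702]
wrist_force: [-0.7, -7.8, -0.3]
grip_width: 0.0198
```

Request:
move_arm(targets=[[20,0.0023,0.0063,0,0,0,0],[20,0.0023,0.0063,0,0,0,0]])

```text
time: 6.57
eef_pos: [0.5633, -0.0266, 0.0198]
tcp_rot: [0.157, 0.689, 0.089, 0.702]
wrist_force: [-0.8, -7.5, -1.0]
grip_width: 0.0201
```

```bash
python3 shot.py w7; python3 - <<'E'
from h import *;from rig import bot
o=bot.get_obs();print(o['eef_pos'],o['wrist_force'])
np.savez('side7.npz',**bot.camera('side'))
for n in('0','3','5','6','7'):
    f=load('side'+n)['frame'];F=f[185:220,115:155];m=(F.max(2)<35).astype(np.uint8)
    N,l,s,ce=cv2.connectedComponentsWithStats(m);i=1+s[1:,4].argmax();print(n,(ce[i]+[115,185]).round(2),end=' ')
    if n!='0':
        g=[cv2.cvtColor(x,7).astype(np.float32)[130:225,140:240] for x in(f0,f)]
        print(cv2.phaseCorrelate(*g))
    else:f0=f
w=cv2.imread('pics/w7.png');m=(w.max(2)<40).astype(np.uint8)*255;print('dark rows at col 259',np.where(m[:214,259])[0][[0,-1]],'cols row 93',np.where(m[93,215:290])[0][[0,-1]]+215)
E
```

```text
[ 0.56329579 -0.02662709  0.01983942] 6.5667 [-0.80314383 -7.50277076 -1.03910845]
[ 0.56330195 -0.02663641  0.01983479] [-0.22673131 -8.39635524 -1.2417451 ]
0 [133.35 204.78] 3 [133.46 204.84] ((0.04327483053501879, 0.006902627544583595), 0.9944014409681161)
5 [133.7  207.19] ((-0.5466994697563692, 0.7936690560173147), 0.21033975780010222)
6 [133.7  207.23] ((-0.27858260211519337, 0.8095995297743812), 0.21018090844154358)
7 [133.65 207.17] ((-0.2776040483619866, 0.8558409204928736), 0.23854892869790395)
dark rows at col 259 [106 127] cols row 93 [231 284]
```

```bash
python3 foot.py w7 259 99 .027;python3 foot.py w7 259 99.5 .0265
```

```text
foot [0.574  0.0587 0.027 ] ahead of back 0.07362254994074661 (goal .073) lateral left of tcp -0.0023175057979743854
foot [0.574  0.0585 0.0265] ahead of back 0.07350713586683104 (goal .073) lateral left of tcp -0.0023203516789536503
```

Request:
move_arm(targets=[[20,0.0023,0.0063,0,0,0,0],[20,0.0023,0.0063,0,0,0,0]])

```text
time: 6.83
eef_pos: [0.5634, -0.0259, 0.0198]
tcp_rot: [0.157, 0.689, 0.088, 0.702]
wrist_force: [-1.0, -9.7, 0.8]
grip_width: 0.0198
```

Request:
move_arm(targets=[[20,0.0023,0.0063,0,0,0,0],[20,0.0023,0.0063,0,0,0,0]])

```text
time: 7.0
eef_pos: [0.5636, -0.0253, 0.0198]
tcp_rot: [0.157, 0.689, 0.088, 0.702]
wrist_force: [-0.9, -10.9, 0.4]
grip_width: 0.0204
```

```bash
python3 shot.py w8; python3 - <<'E'
from h import *;from rig import bot
np.savez('side8.npz',**bot.camera('side'));np.savez('scene8.npz',**bot.camera('scene'))
# edge-level comparison: successive frames difference inside sampler area
k=['0','5','6','7','8']
fr=[cv2.cvtColor(load('side'+n)['frame'],7)[130:260,115:225].astype(float) for n in k]
for i in range(1,5): print(k[i-1],k[i],np.abs(fr[i]-fr[i-1]).mean().round(3))
def feet(f):
    out=[]
    for b in((115,185,155,220),(155,230,190,260)):
        F=f[b[1]:b[3],b[0]:b[2]];N,l,s,ce=cv2.connectedComponentsWithStats((F.max(2)<35).astype(np.uint8));out.append((ce[1+s[1:,4].argmax()]+b[:2]).round(2))
    return out
for n in k: print(n,feet(load('side'+n)['frame']))
E
```

```text
[ 0.56355652 -0.02529518  0.01981371] 7.0 [ -0.86751678 -10.9407951    0.38755226]
0 5 20.818
5 6 1.697
6 7 1.643
7 8 1.605
0 [array([133.35, 204.78]), array([169.57, 247.43])]
5 [array([133.7 , 207.19]), array([169.16, 247.08])]
6 [array([133.7 , 207.23]), array([169.16, 247.17])]
7 [array([133.65, 207.17]), array([169.15, 247.17])]
8 [array([133.65, 207.24]), array([169.05, 247.16])]
```

```bash
python3 - <<'E'
from h import *
import pickle
w=cv2.createHanningWindow((100,80),5)
G=lambda cam,n:cv2.cvtColor(load(cam+n)['frame'],7).astype(np.float32)
for a,b in('03','56','67','78','58'):
    r=[cv2.phaseCorrelate(G('side',a)[130:210,135:235],G('side',b)[130:210,135:235],w)]
    r+=[cv2.phaseCorrelate(G('side',a)[10:90,400-100:400],G('side',b)[10:90,300:400],w)]
    print(a,b,np.round([x[0] for x in r],3).tolist(),[round(x[1],2) for x in r])
print('scene58',cv2.phaseCorrelate(G('scene','5')[165:245,240:340],G('scene','8')[165:245,240:340],w))
for n in('w4','w5','w7','w8'):
    im=pickle.load(open(n+'.pkl','rb'))[1]['frame'];m=wood(im)
    print(n,[ (lambda c:int(c[c<214].max()) )(np.where(m[:214,x]==0)[0]) for x in range(250,268,3)])
E
python3 foot.py w8 259 100.5 .027
```

```text
0 3 [[0.005, 0.001], [0.361, -0.613]] [0.98, 0.3]
5 6 [[-0.144, -0.041], [-0.297, 0.098]] [0.99, 0.98]
6 7 [[-0.075, -0.202], [-0.245, 0.03]] [0.96, 0.94]
7 8 [[-0.159, -0.121], [-0.096, -0.04]] [0.98, 1.0]
5 8 [[-0.457, -0.23], [-0.753, 0.091]] [0.97, 1.01]
scene58 ((0.0940842394768211, 0.00986586399997691), 0.9781319146156311)
w4 [95, 96, 96, 96, 95, 95]
w5 [120, 121, 121, 121, 121, 120]
w7 [127, 127, 128, 128, 127, 127]
w8 [128, 129, 129, 129, 129, 128]
foot [0.5742 0.059  0.027 ] ahead of back 0.07262734490521452 (goal .073) lateral left of tcp -0.002368189835566423
```

Request:
move_arm(targets=[[20,0.0023,0.0063,0,0,0,0],[20,0.0023,0.0063,0,0,0,0]])

```text
time: 7.32
eef_pos: [0.5637, -0.0245, 0.0198]
tcp_rot: [0.157, 0.689, 0.088, 0.702]
wrist_force: [-1.5, -12.4, 0.3]
grip_width: 0.0198
```

```bash
python3 shot.py w9; python3 - <<'E'
from h import *;from rig import bot
import pickle
np.savez('side9.npz',**bot.camera('side'));np.savez('scene9.npz',**bot.camera('scene'))
w=cv2.createHanningWindow((100,80),5)
G=lambda cam,n:cv2.cvtColor(load(cam+n)['frame'],7).astype(np.float32)
for a,b in('78','89'):
    print(a,b,cv2.phaseCorrelate(G('side',a)[130:210,135:235],G('side',b)[130:210,135:235],w))
im=pickle.load(open('w9.pkl','rb'))[1]['frame'];m=wood(im);print([int(np.where(m[:214,x]==0)[0].max()) for x in range(250,268,3)])
w8=pickle.load(open('w8.pkl','rb'));w9=pickle.load(open('w9.pkl','rb'))
# case tilt: upright front-face vertical edges vs world vertical (side view, nearest corner)
S=load('side9')
cv2.imwrite('pics/s9.png',cv2.resize(S['frame'][125:260,110:270][:,:,::-1],None,fx=5,fy=4.4,interpolation=2)[:600])
E
```

```text
[ 0.5636629  -0.02451126  0.01978657] 7.3167 [ -1.50610423 -12.40698719   0.26949462]
7 8 ((-0.15945976089334835, -0.12116778534840478), 0.9799719474315643)
8 9 ((-0.06403467330904533, 0.07698708688539568), 1.0126381912231446)
[129, 130, 130, 130, 129, 129]
```

View pics/s9.png

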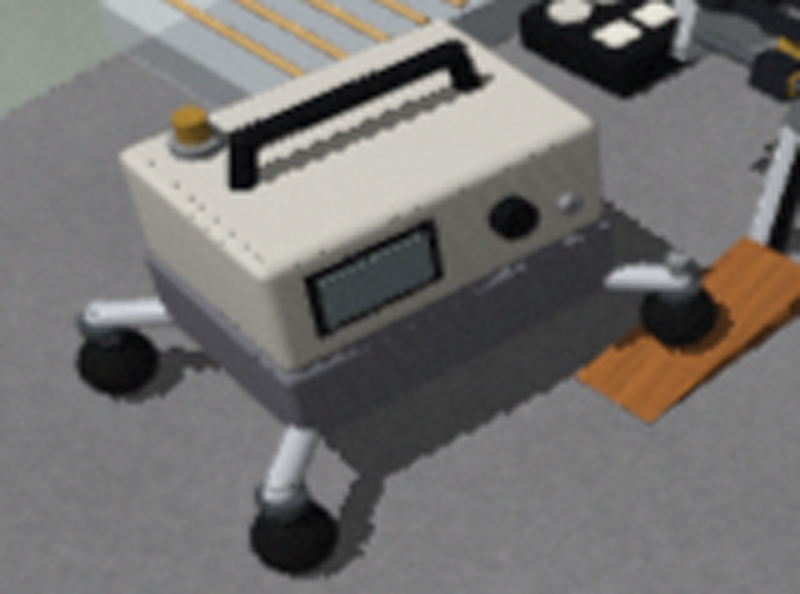

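Side crop: the foot is centred on the wedge, the far foot (118,360) is down on the table, and the case looks upright. The push force has reached 12.4 N, the level range, so I'll back straight off.

Request:
move_arm(targets=[[20,-0.02,-0.055,0,0,0,0],[20,-0.06,-0.16,0,0,0,0],[20,-0.11,-0.3,0,0,0,0],[20,-0.137,-0.376,0,0,0,0],[20,-0.137,-0.376,0,0,0,0]])

```text
time: 7.88
eef_pos: [0.5575, -0.0853, 0.0197]
tcp_rot: [0.158, 0.689, 0.088, 0.702]
wrist_force: [-0.0, 0.2, 0.1]
grip_width: 0.0199
```

```bash
python3 shot.py w10; python3 wedge.py w10 | tail -3; python3 - <<'E'
from h import *;from rig import bot
np.savez('side10.npz',**bot.camera('side'));np.savez('scene10.npz',**bot.camera('scene'))
w=cv2.createHanningWindow((100,80),5)
G=lambda cam,n:cv2.cvtColor(load(cam+n)['frame'],7).astype(np.float32)
for a,b in((9,10),):
    print(a,b,cv2.phaseCorrelate(G('side','9')[130:210,135:235],G('side','10')[130:210,135:235],w))
for n in('0','5','9','10'):
    F=load('side'+n)['frame'][185:220,115:155];N,l,s,ce=cv2.connectedComponentsWithStats((F.max(2)<35).astype(np.uint8));print(n,(ce[1+s[1:,4].argmax()]+[115,185]).round(2))
    F=load('scene'+n)['frame'][235:275,305:345];N,l,s,ce=cv2.connectedComponentsWithStats((F.max(2)<50).astype(np.uint8));print(n,'sc',(ce[1+s[1:,4].argmax()]+[305,235]).round(2)) if N>1 else 0
E
```

```text
[ 0.55754306 -0.08532671  0.01965382] 7.8833 [-0.00281411  0.22025167  0.1184962 ]
[[221, 0], [285, 0], [221, 128], [286, 129]] [[0.5494, 0.0885, 0.0015], [0.5964, 0.0837, 0.0015], [0.5425, -0.0139, 0.02], [0.584, -0.0188, 0.02]] back z0 [[0.5406, -0.0075, 0.0], [0.5867, -0.0129, 0.0]]
edge [0.5729 0.0861 0.0015] back [ 0.5633 -0.0164  0.02  ] len 0.10291415305689672 head 84.64060079277374 foot ahead -0.027082075283348772 lateral left 0.0007737395369499132
foot px [251.70583493  19.38966469] line B->foot 85.22518811874272
9 10 ((0.03942581536535528, 0.022610028056689657), 0.9775396256446839)
0 [133.35 204.78]
0 sc [324.5  258.53]
5 [133.7  207.19]
5 sc [324.28 261.25]
9 [133.65 207.24]
9 sc [324.24 261.33]
10 [133.65 207.2 ]
10 sc [324.33 261.32]
```

View pics/w10.png

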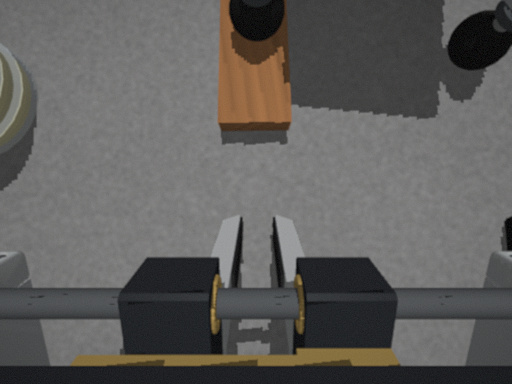

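Wrist view: the fingers are 45 mm clear, the wedge sits straight under the foot (257,10), and nothing shifted on release. I'll hand it in.

```bash
python3 -c "
from rig import bot
print(bot.finish_job())"
```

```text
the job is handed in; nothing more can be done
None
```

I pushed the wedge thin edge first under the short foot with the fingertips, then backed straight off and handed the job in at about 8 s. No verdict was reported.

**Steering:** The wedge needed one correction on the way, a short back-off to re-centre it on the foot. I never lifted it, and I gave no command that should have touched the sampler or the other things.

**Checks that support level:**
- **Push force:** it climbed to 12.4 N, just inside the range you gave for a level sampler. It rose smoothly rather than jumping.
- **Far foot:** it came down about 2.4 px in the side view and 2.8 px in the scene view, against roughly 2.7 px expected for 9 mm. It stayed down after release.
- **Release:** the case moved less than 0.05 px when the fingers left, and the wrist force went back to about zero.

**Where the checks disagree:** level calls for the foot 73 mm ahead of the wedge's back. The estimate from the fingertips gave about 72 mm. The last wrist picture gave 70 mm or 76 mm, depending on which rim of the back is read. The wedge is therefore within about 3 mm of the nominal point, which is roughly 0.5 mm in height. I did not test for rocking directly.

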